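# Make up the green glaze sample set on the bat

## Robot

A 7-joint arm with a two-finger parallel gripper is mounted at the origin on the work surface; the furniture and walls round the work are solid. World frame = base frame: x ahead of the robot, y to its left, z up, the work surface at z = 0. Lengths are in m, angles in rad, forces in N, time in s.
With the tool pointing down it reaches from about 0.4 to 0.85 m from the base axis. Payload 10.4 kg.
Tool frame: the origin (TCP) lies on the front face of the gripper's body, between the roots of the fingers; the fingertips stand 73 mm ahead of it and the grasp point (between the pads) lies 54 mm ahead of it; z points along the fingers, y is the line along which they close (so a half turn about z gives the same grasp; the last joint's range is limited). The gripper opens to 85 mm and grips with 20 to 120 N. Pads are 22 mm wide; open, the fingers measure 114 mm over their backs; the gripper's body (76 mm by 85 mm) begins 54 mm behind the grasp point. The pads swing forward as they close: fully open they stand 13 mm farther back than shut.
Start: joints at [-1.364, 0.332, -0.065, 1.46, 0.022, 1.35, -0.088], TCP at [0.142, 0.609, 0.304] pointing down, gripper open.
Joint ranges: [-2.6, 2.6], [-0.5, 2.12], [-1.47, 1.34], [0.16, 2.42], [-1.27, 4.41], [0.06, 2.06], [-2.6, 2.6]. Speed limits (rad/s): [2.22, 2.22, 2.79, 2.79, 3.14, 3.14, 3.14].

## Interface

Orientations are given as a unit quaternion [x, y, z, w].
In Python, from workcell import manip gives the robot as it stands.
- The arm moves only by the shell command python3 -m jog 'ROWS' [FORCE]. ROWS is JSON, a list of rows, each an object with "grip": the gripper command: -1 is fully open, 1 is shut, values between are in proportion; "slide": the shift along the tool's x, y, z in cm, a list of three; "yaw": the turn about the tool's z in rad. A call has 1 to 8 rows; each row shifts and turns the commanded pose from where the row before left it, along the tool's axes as they then stand; what a row does not reach is not made up. A row lasts 1/10 s, in which the tool goes at most 50 mm and 8.59 degrees, less where a joint would pass 70% of its speed; a pose out of reach is approached as far as the arm can. A call with a gripper value outside its range is refused whole. The fingers move at their own pace and stop on an object; FORCE is the grip in N (left out, the last holds). Time passes only in rows, so rows that do not move let the fingers close. It gives the time, the measured TCP pose, the force, the opening and the grip force at its end, in the units of the state.
- manip.get_obs(): the state, without advancing time (a new reading comes with each control period).
- manip.camera(name): name is "scene" or "top"; returns the picture (480x640x3 uint8, blue, green, red); there is no depth.
- manip.calibration(name): a dict with "vfov" (degrees; the focal length in pixels is half the picture's height over the tangent of half this angle, whatever the lens; pixels are square), "cx", "cy" (the principal point, pixels), "k1" (the pictures are not rectified: a ray, as slopes to the right and down, at radius r is drawn at 1 + k1 r^2 times it, then the intrinsics apply), "camera_from_world" (4x4, takes a point from world to camera coordinates). Camera axes: x right, y down, z forward; pixel columns grow to the right and rows downward; lengths in m; the calibration is good to about 2 mm. A picture is of the moment at which its call begins. calibration takes no time and is no camera call.
- manip.hand_in(): hands the job in; it is judged then, once.
Trained networks look in the newest picture that a camera, given by its name, has taken for a name from the list of things; names that differ only in an ending like _2 or _b are one class to them, and where a whole thing is asked for, a point or a joint stands for the part that bears it (a point fixed in the world has none). Each returns a list of dicts, best first, with "conf" (0 to 1); they miss things now and then, are a little off and sometimes report something else, mostly with a low value. They report only what shows in the picture. A call takes as long as a camera call. They do not tell look-alikes from the thing itself.
- manip.masks_of(thing, camera): "region" (480x640 bool, what is visible of it) and "centre" ([column, row] in pixels, amid what is visible of it).
The state is a dict: "clock": time; "joint_pos": joint angles; "joint_velocities": joint speeds; "tau": joint torques, N m; "position": TCP position; "ee_rot": TCP orientation; "ft_force": force on the tool from outside, world axes, zero at the start; "torque": the same for the moment, N m; "grip_width": opening from 0.0 (shut) to 1.0 (fully open); "grasp_force": force on a finger pad.
Only numpy, scipy, OpenCV 4.12 (cv2) and the standard library are available. Lean on these libraries where they do the work, as an engineer would, in place of code of your own. Each camera call takes 0.05 s, during which the arm holds its last target. There are 200 camera calls.

## Task

Make up the green glaze sample set on the round plywood bat: first lay the green-rimmed coaster flat, right side up, in the middle of the bat's rings and let go of it, then stand the green jar with the black lid upright on that coaster, centred. Leave the red jar standing where it is.

Things in the scene. Friction and masses are not known exactly. Their poses are not given: they have to be found in the camera images.
- bat: Round plywood disc (potter's bat), 170 mm across and 14 mm thick, fixed on the worktable, with two thin dark rings (90 and 144 mm across) on its top. Origin at the centre of its underside, on the table; its flat top is 14 mm above the origin. z up.
- green_coaster: Loose round stoneware coaster with a green glazed rim, a white top and a green dot in the middle, 60 mm in diameter and 14 mm thick, about 90 g, lying right side up on the table. Its full 60 mm is from 5 to 12 mm above its underside; grip it across its diameter, in any direction, from above with the fingertips low. Origin at the centre of its underside, z up. (The amber coaster is not wanted.)
- green_jar: Loose closed round jar with a green body and a black lid, 50 mm in diameter, 60 mm tall (the lid, 46 mm across, is the top 9 mm and fixed to the jar), about 160 g, standing upright. Origin at the centre of its underside, z up along its axis.
- red_jar: Loose closed round jar with a red body and a red lid, 50 mm in diameter, 66 mm tall, standing upright; to be left alone. Origin at the centre of its underside, z up.
Things that resemble listed ones, but are neither listed nor needed, are in the scene too. What is shaped like the green_coaster but blue is not meant.

How it is judged:
By the outcome, as a careful person would: the job done as asked, in the order asked, and still so for the second after the job is handed in, with the robot touching nothing.
It also fails if it takes over 58 s, if anything falls off the work surface, if the arm or the gripper's body presses on something with over 40 N, if the wrist force passes 120 N, or if a joint passes its speed limit or range.

## Working session

There is one attempt and no reset: what is moved stays moved. The work goes in short steps, Python scripts to look and compute and a shell command to move; the robot and the scene stay as the last step left them, time stands still between calls to the robot, and variables do not carry over. Pictures are saved under pics/ and viewed, at most 10 in all, crops included, and the job is handed in when it is done.

```bash
mkdir -p pics; cat > h.py <<'E'
import numpy as np, cv2
from workcell import manip
from scipy.spatial.transform import Rotation as R
def K(n):
    c=manip.calibration(n); f=240/np.tan(np.radians(c["vfov"])/2)
    return c,f
def ray(n,p):
    c,f=K(n); d=np.array([(p[0]-c["cx"])/f,(p[1]-c["cy"])/f]); u=d.copy()
    for _ in range(30): u=d/(1+c["k1"]*(u@u))
    T=np.array(c["camera_from_world"]); Rm=T[:3,:3]
    return -Rm.T@T[:3,3], Rm.T@np.array([u[0],u[1],1])
def at(n,p,z):
    o,d=ray(n,p); return o+d*(z-o[2])/d[2]
def proj(n,P):
    c,f=K(n); T=np.array(c["camera_from_world"]); q=T[:3,:3]@np.array(P)+T[:3,3]; u=q[:2]/q[2]
    u=u*(1+c["k1"]*(u@u)); return u*f+[c["cx"],c["cy"]]
def shift(target):
    "cm in tool axes to bring TCP to target"
    o=manip.get_obs(); return 100*R.from_quat(o["ee_rot"]).inv().apply(np.array(target)-o["position"])
E
python3 - <<'E'
from h import *
s=manip.camera("scene");t=manip.camera("top")
cv2.imwrite("pics/s0.png",s);cv2.imwrite("pics/t0.png",t)
for n in("top","scene"):
  print(n,K(n)[1],manip.calibration(n)["camera_from_world"])
  for th,z in(("bat",.014),("green_coaster",.014),("green_jar",.06),("red_jar",.066)):
    for m in manip.masks_of(th,n): print(th,round(m["conf"],2),np.round(m["centre"]),at(n,m["centre"],z).round(3),m["region"].sum())
o=manip.get_obs();print(o["clock"],o["position"],R.from_quat(o["ee_rot"]).as_matrix().round(3).tolist())
E
```

```text
top 604.3852862479861 [[ 0.01632881 -0.99974734  0.01544728  0.13428461]
 [-0.98493524 -0.01874301 -0.17190481  0.48043201]
 [ 0.17215091 -0.01240757 -0.98499244  1.24066255]
 [ 0.          0.          0.          1.        ]]
bat 0.98 [298. 228.] [0.5   0.186 0.014] 4595
green_coaster 0.69 [382. 209.] [0.547 0.004 0.014] 562
green_coaster 0.59 [399. 269.] [ 0.416 -0.034  0.014] 640
green_jar 0.62 [182. 209.] [0.528 0.431 0.06 ] 562
red_jar 0.86 [220. 260.] [0.42  0.345 0.066] 574
scene 470.1898626255821 [[ 0.61374292 -0.78950528  0.00101645 -0.16209908]
 [-0.59464264 -0.4631074  -0.65721509  0.39734808]
 [ 0.51934551  0.40275668 -0.75370239  0.56522109]
 [ 0.          0.          0.          1.        ]]
bat 0.96 [323. 242.] [0.493 0.175 0.014] 4962
green_coaster 0.87 [402. 332.] [ 0.42  -0.042  0.014] 1013
green_coaster 0.73 [414. 272.] [0.538 0.004 0.014] 774
green_jar 0.67 [239. 169.] [0.51  0.402 0.06 ] 735
green_jar 0.31 [231. 215.] [0.41  0.324 0.06 ] 1014
red_jar 0.56 [233. 216.] [0.406 0.315 0.066] 979
0.5 [0.14235588 0.6085724  0.30391183] [[-0.974, 0.228, -0.0], [0.228, 0.974, 0.0], [0.0, 0.0, -1.0]]
```

View pics/t0.png

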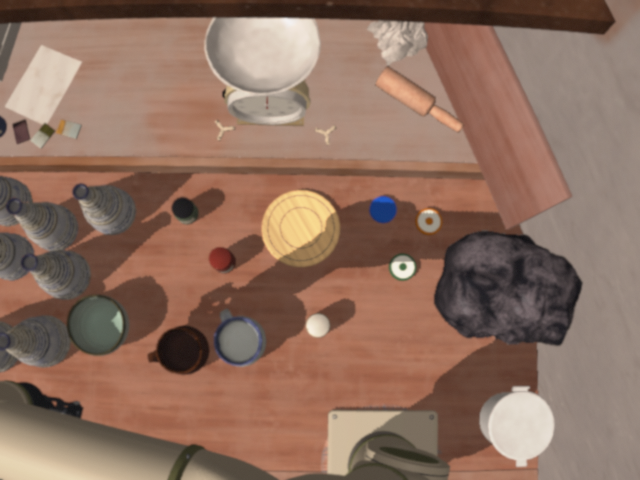

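View pics/s0.png

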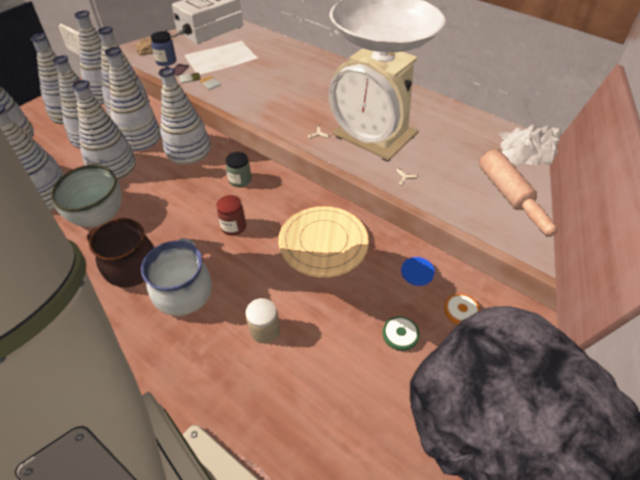

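Top view candidates for the green coaster: green rim with a green dot (403,267), amber rim (429,221), all-blue disc (383,209). For the green jar: green with black lid (184,210), against red (221,260) and white (317,325). I choose the coaster at (403,267) and the jar at (184,210), and check both with one crop and a cylinder-silhouette fit.

```bash
cat >> h.py <<'E'
from scipy.optimize import least_squares
def sil(n,x,y,r,h,z0):
    a=np.linspace(0,2*np.pi,60,endpoint=False)
    P=[proj(n,(x+r*np.cos(t),y+r*np.sin(t),z)) for t in a for z in(z0,z0+h)]
    H=cv2.convexHull(np.array(P,np.float32)); return H
def cen(H):
    m=cv2.moments(H); return np.array([m["m10"]/m["m00"],m["m01"]/m["m00"]]),m["m00"]
def fit(thing,n,near,r,h,z0=0):
    "cylinder position from the mask's centroid (mask nearest to the pixel 'near')"
    ms=[m for m in manip.masks_of(thing,n) if np.hypot(*(np.array(m["centre"])-near))<25]
    if not ms: return None
    m=max(ms,key=lambda m:m["conf"])["region"]; v,u=np.nonzero(m); c=np.array([u.mean(),v.mean()])
    x0=at(n,c,z0+h/2)[:2]
    s=least_squares(lambda p:cen(sil(n,p[0],p[1],r,h,z0))[0]-c,x0,x_scale=.01,diff_step=1e-3)
    return s.x.round(4),int(m.sum()),int(cen(sil(n,*s.x,r,h,z0))[1])
E
python3 - <<'E'
from h import *
t=cv2.imread("pics/t0.png"); s=cv2.imread("pics/s0.png")
a=cv2.resize(s[295:365,365:490],None,fx=4,fy=4); b=cv2.resize(s[140:210,190:315],None,fx=4,fy=4)
cv2.imwrite("pics/crop.png",np.vstack([a,b]))
manip.camera("top");manip.camera("scene")
for n,pts in(("top",[(298,228),(403,267),(184,210),(221,260)]),("scene",[(323,242),(402,332),(238,169),(232,215)])):
  for (th,r,h),p in zip((("bat",.085,.014),("green_coaster",.03,.014),("green_jar",.025,.06),("red_jar",.025,.066)),pts): print(n,th,fit(th,n,p,r,h))
E
```

```text
top bat (array([0.503 , 0.1807]), 4646, 4771)
top green_coaster (array([ 0.4212, -0.04  ]), 571, 624)
top green_jar (array([0.533 , 0.4323]), 564, 591)
top red_jar (array([0.4249, 0.3458]), 551, 572)
scene bat (array([0.5024, 0.1826]), 5000, 5210)
scene green_coaster (array([ 0.4217, -0.0401]), 960, 1103)
scene green_jar (array([0.5322, 0.4324]), 736, 806)
scene red_jar (array([0.4249, 0.3449]), 908, 1022)
```

View pics/crop.png

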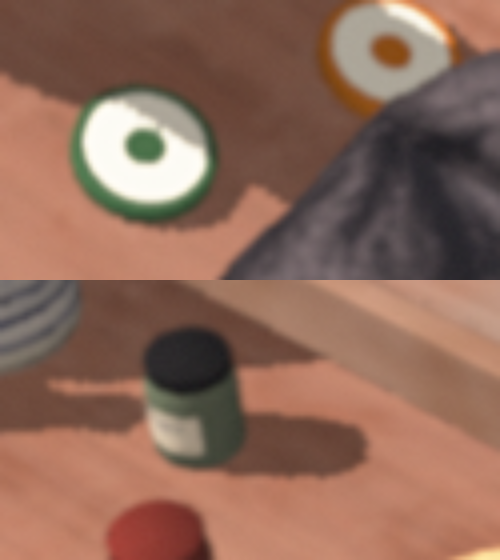

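The crop confirms it: the upper half shows the green-rimmed coaster with the green dot, partly in shadow, and the lower half the green jar with the black lid. Both cameras agree to about 2 mm. Next I check how far the dark lump reaches towards the coaster, and start the approach.

```bash
python3 -m jog '[{"grip":-1,"slide":[-4.2,-2.6,0],"yaw":0},{"grip":-1,"slide":[-4.2,-2.6,0],"yaw":0},{"grip":-1,"slide":[-4.2,-2.6,0],"yaw":0},{"grip":-1,"slide":[-4.2,-2.6,0],"yaw":0},{"grip":-1,"slide":[-4.2,-2.6,0],"yaw":0},{"grip":-1,"slide":[-4.2,-2.6,0],"yaw":0},{"grip":-1,"slide":[-4.2,-2.6,0],"yaw":0},{"grip":-1,"slide":[-4.2,-2.6,0],"yaw":0}]'
python3 - <<'E'
from h import *
M={}
for n,f,box in(("top","t0",(430,225,590,350)),("scene","s0",(405,300,640,480))):
    g=cv2.imread(f"pics/{f}.png"); i=cv2.cvtColor(g,cv2.COLOR_BGR2HSV)
    m=np.zeros((480,640),np.uint8);x0,y0,x1,y1=box
    m[y0:y1,x0:x1]=((i[...,1]<75)&(i[...,2]<125))[y0:y1,x0:x1]
    M[n]=cv2.morphologyEx(m,cv2.MORPH_OPEN,np.ones((5,5))); print(n,M[n].sum())
def inn(n,P):
    u,v=np.round(proj(n,P)).astype(int); return (u>639 or v>479) or bool(M[n][v,u])
for z in(.03,.08,.12,.16,.2):
    print(z,[(round(x,2),next((round(y,3) for y in np.arange(0,-.3,-.005) if inn("top",(x,y,z)) and inn("scene",(x,y,z))),None)) for x in np.arange(.34,.52,.02)])
E
```

```text
clock: 1.8
position: [0.4233, 0.3279, 0.3043]
ee_rot: [0.115, 0.993, 0.0, 0.0]
ft_force: [0.6, 0.5, -0.7]
grip_width: 1.002
grasp_force: 0.0
top 13040
scene 30217
0.03 [(np.float64(0.34), np.float64(-0.11)), (np.float64(0.36), np.float64(-0.11)), (np.float64(0.38), np.float64(-0.115)), (np.float64(0.4), np.float64(-0.125)), (np.float64(0.42), np.float64(-0.13)), (np.float64(0.44), np.float64(-0.13)), (np.float64(0.46), np.float64(-0.14)), (np.float64(0.48), np.float64(-0.17)), (np.float64(0.5), np.float64(-0.215))]
0.08 [(np.float64(0.34), np.float64(-0.105)), (np.float64(0.36), np.float64(-0.105)), (np.float64(0.38), np.float64(-0.105)), (np.float64(0.4), np.float64(-0.115)), (np.float64(0.42), np.float64(-0.12)), (np.float64(0.44), np.float64(-0.12)), (np.float64(0.46), np.float64(-0.135)), (np.float64(0.48), np.float64(-0.17)), (np.float64(0.5), None)]
0.12 [(np.float64(0.34), np.float64(-0.11)), (np.float64(0.36), np.float64(-0.11)), (np.float64(0.38), np.float64(-0.115)), (np.float64(0.4), np.float64(-0.115)), (np.float64(0.42), np.float64(-0.12)), (np.float64(0.44), np.float64(-0.13)), (np.float64(0.46), np.float64(-0.135)), (np.float64(0.48), np.float64(-0.18)), (np.float64(0.5), None)]
0.16 [(np.float64(0.34), np.float64(-0.12)), (np.float64(0.36), np.float64(-0.12)), (np.float64(0.38), np.float64(-0.125)), (np.float64(0.4), np.float64(-0.125)), (np.float64(0.42), np.float64(-0.135)), (np.float64(0.44), np.float64(-0.145)), (np.float64(0.46), np.float64(-0.17)), (np.float64(0.48), None), (np.float64(0.5), None)]
0.2 [(np.float64(0.34), np.float64(-0.125)), (np.float64(0.36), np.float64(-0.125)), (np.float64(0.38), np.float64(-0.13)), (np.float64(0.4), np.float64(-0.14)), (np.float64(0.42), np.float64(-0.16)), (np.float64(0.44), None), (np.float64(0.46), None), (np.float64(0.48), None), (np.float64(0.5), None)]
```

Closing along world x leaves about 2 cm to the lump. Yaw first.

```bash
python3 -m jog '[{"grip":-1,"slide":[0,0,0],"yaw":0.145},{"grip":-1,"slide":[0,0,0],"yaw":0.145},{"grip":-1,"slide":[0,0,0],"yaw":0.145},{"grip":-1,"slide":[0,0,0],"yaw":0.145},{"grip":-1,"slide":[0,0,0],"yaw":0.145},{"grip":-1,"slide":[0,0,0],"yaw":0.145},{"grip":-1,"slide":[0,0,0],"yaw":0.145},{"grip":-1,"slide":[0,0,0],"yaw":0.145}]'
python3 -m jog '[{"grip":-1,"slide":[0,0,0],"yaw":0.09},{"grip":-1,"slide":[0,0,0],"yaw":0.09}]'
python3 - <<'E'
from h import *
o=manip.get_obs();print(R.from_quat(o["ee_rot"]).as_matrix().round(3).tolist(),shift((.4215,-.04,.2)),o["joint_pos"])
E
```

```text
clock: 2.6
position: [0.4221, 0.3295, 0.304]
ee_rot: [0.643, 0.766, 0.0, -0.0]
ft_force: [0.9, 0.2, 0.5]
grip_width: 1.002
grasp_force: 0.0
clock: 2.8
position: [0.4221, 0.3295, 0.304]
ee_rot: [0.708, 0.706, 0.0, -0.0]
ft_force: [-0.3, 0.4, 0.4]
grip_width: 0.998
grasp_force: 0.0
[[0.003, 1.0, 0.0], [1.0, -0.003, 0.0], [0.0, 0.0, -1.0]] [-36.95667885   0.04314811  10.39061223] [-0.99395503  0.12982669  0.26986538  1.71286596 -0.03596604  1.30355535
 -0.71956121]
```

```bash
python3 -m jog '[{"grip":-1,"slide":[-4.6,0,0],"yaw":0},{"grip":-1,"slide":[-4.6,0,0],"yaw":0},{"grip":-1,"slide":[-4.6,0,0],"yaw":0},{"grip":-1,"slide":[-4.6,0,0],"yaw":0},{"grip":-1,"slide":[-4.6,0,0],"yaw":0},{"grip":-1,"slide":[-4.6,0,0],"yaw":0},{"grip":-1,"slide":[-4.6,0,0],"yaw":0},{"grip":-1,"slide":[-4.6,0,0],"yaw":0}]'
python3 -m jog '[{"grip":-1,"slide":[0,0,4],"yaw":0},{"grip":-1,"slide":[0,0,4],"yaw":0},{"grip":-1,"slide":[0,0,3],"yaw":0},{"grip":-1,"slide":[0,0,0],"yaw":0}]'
python3 - <<'E'
from h import *
print(shift((.4215,-.04,.078)),manip.get_obs()["joint_pos"])
E
```

```text
clock: 3.6
position: [0.4221, -0.0404, 0.3041]
ee_rot: [0.707, 0.707, 0.001, -0.0]
ft_force: [1.6, 0.2, -0.7]
grip_width: 1.001
grasp_force: 0.0
clock: 4.0
position: [0.4205, -0.0387, 0.1911]
ee_rot: [0.707, 0.707, -0.002, -0.001]
ft_force: [-0.3, 0.2, 0.1]
grip_width: 0.997
grasp_force: 0.0
[-0.11593453  0.16502551 11.31266744] [-0.68388802 -0.04888562  0.66344301  2.13059506  0.03606524  1.05538857
 -0.03826441]
```

```bash
python3 -m jog '[{"grip":-0.7,"slide":[-0.1,0.15,3],"yaw":0},{"grip":-0.7,"slide":[0,0,3],"yaw":0},{"grip":-0.7,"slide":[0,0,2.5],"yaw":0},{"grip":-0.7,"slide":[0,0,1.5],"yaw":0},{"grip":-0.7,"slide":[0,0,0.8],"yaw":0},{"grip":-0.7,"slide":[0,0,0],"yaw":0},{"grip":-0.7,"slide":[0,0,0],"yaw":0}]' 25
python3 - <<'E'
from h import *
print(shift((.4215,-.04,.078)))
s=manip.camera("scene");cv2.imwrite("pics/s1.png",cv2.resize(s[240:390,310:490],None,fx=4,fy=4))
E
```

```text
clock: 4.7
position: [0.4248, -0.0393, 0.087]
ee_rot: [0.707, 0.708, 0.001, 0.0]
ft_force: [0.1, 0.4, -0.3]
grip_width: 0.849
grasp_force: 0.0
[-0.06898516 -0.33408208  0.89979275]
```

View pics/s1.png

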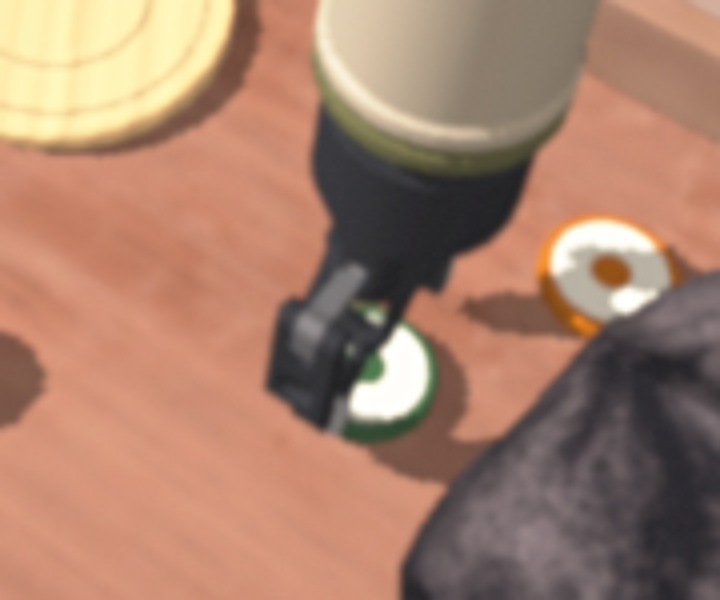

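The crop shows the fingers straddling the coaster (dot near (375,368) in the crop), with clear space to the lump. I correct y slightly and lower in small steps.

```bash
python3 -m jog '[{"grip":-0.7,"slide":[0,-0.15,0.4],"yaw":0},{"grip":-0.7,"slide":[0,0,0.3],"yaw":0},{"grip":-0.7,"slide":[0,0,0],"yaw":0}]'
python3 -m jog '[{"grip":-0.7,"slide":[0,0,0.2],"yaw":0},{"grip":-0.7,"slide":[0,0,0],"yaw":0}]'
python3 -m jog '[{"grip":-0.7,"slide":[0,0,0.2],"yaw":0},{"grip":-0.7,"slide":[0,0,0],"yaw":0}]'
```

```text
clock: 5.05
position: [0.4223, -0.0394, 0.0787]
ee_rot: [0.707, 0.707, -0.0, -0.0]
ft_force: [-0.8, -0.9, -0.1]
grip_width: 0.85
grasp_force: 0.0
clock: 5.25
position: [0.4225, -0.0394, 0.0767]
ee_rot: [0.707, 0.707, -0.0, -0.0]
ft_force: [-0.4, 0.1, -0.2]
grip_width: 0.847
grasp_force: 0.0
clock: 5.45
position: [0.4224, -0.0395, 0.0747]
ee_rot: [0.707, 0.707, -0.0, -0.0]
ft_force: [-1.1, 0.0, -0.1]
grip_width: 0.853
grasp_force: 0.0
```

```bash
python3 -m jog '[{"grip":-0.7,"slide":[0,0,0.2],"yaw":0},{"grip":-0.7,"slide":[0,0,0],"yaw":0}]'
python3 -m jog '[{"grip":-0.7,"slide":[0,0,0.2],"yaw":0},{"grip":-0.7,"slide":[0,0,0],"yaw":0}]'
python3 -m jog '[{"grip":-0.7,"slide":[0,0,0.15],"yaw":0},{"grip":-0.7,"slide":[0,0,0],"yaw":0}]'
```

```text
clock: 5.65
position: [0.4224, -0.0395, 0.0727]
ee_rot: [0.707, 0.707, -0.0, -0.0]
ft_force: [0.2, -0.5, 0.1]
grip_width: 0.851
grasp_force: 0.0
clock: 5.85
position: [0.4224, -0.0395, 0.0707]
ee_rot: [0.707, 0.707, -0.0, -0.0]
ft_force: [0.2, 0.0, 0.2]
grip_width: 0.85
grasp_force: 0.0
clock: 6.05
position: [0.4224, -0.0395, 0.0692]
ee_rot: [0.707, 0.707, -0.0, -0.0]
ft_force: [0.5, -0.8, -0.5]
grip_width: 0.849
grasp_force: 0.0
```

```bash
python3 -m jog '[{"grip":-0.3,"slide":[0,0,0],"yaw":0},{"grip":0,"slide":[0,0,0],"yaw":0},{"grip":1,"slide":[0,0,0],"yaw":0},{"grip":1,"slide":[0,0,0],"yaw":0},{"grip":1,"slide":[0,0,0],"yaw":0}]' 30
```

```text
clock: 6.55
position: [0.4225, -0.0395, 0.0697]
ee_rot: [0.707, 0.707, 0.0, -0.0]
ft_force: [-3.7, 0.2, 9.1]
grip_width: 0.683
grasp_force: 30.0
```

```bash
python3 -m jog '[{"grip":-0.6,"slide":[0,0,0],"yaw":0},{"grip":-0.6,"slide":[0,0,-0.2],"yaw":0},{"grip":-0.3,"slide":[0,0,0],"yaw":0},{"grip":1,"slide":[0,0,0],"yaw":0},{"grip":1,"slide":[0,0,0],"yaw":0},{"grip":1,"slide":[0,0,0],"yaw":0}]' 30
python3 -m jog '[{"grip":1,"slide":[0,0,-1],"yaw":0},{"grip":1,"slide":[0,0,-2],"yaw":0},{"grip":1,"slide":[0,0,-3],"yaw":0},{"grip":1,"slide":[0,0,-3],"yaw":0},{"grip":1,"slide":[0,0,0],"yaw":0},{"grip":1,"slide":[0,0,0],"yaw":0}]' 
python3 - <<'E'
from h import *
print(shift((.5027,.182,.19)))
s=manip.camera("scene");cv2.imwrite("pics/s2.png",cv2.resize(s[220:370,310:490],None,fx=4,fy=4))
E
```

```text
clock: 7.15
position: [0.4226, -0.0395, 0.0719]
ee_rot: [0.707, 0.707, 0.0, -0.0]
ft_force: [-5.7, -0.2, 15.3]
grip_width: 0.685
grasp_force: 28.8
clock: 7.75
position: [0.4227, -0.0393, 0.1618]
ee_rot: [0.707, 0.708, 0.001, 0.0]
ft_force: [-0.1, 0.2, -2.5]
grip_width: 0.68
grasp_force: 32.9
[22.12164326  8.0314117  -2.78046733]
```

View pics/s2.png

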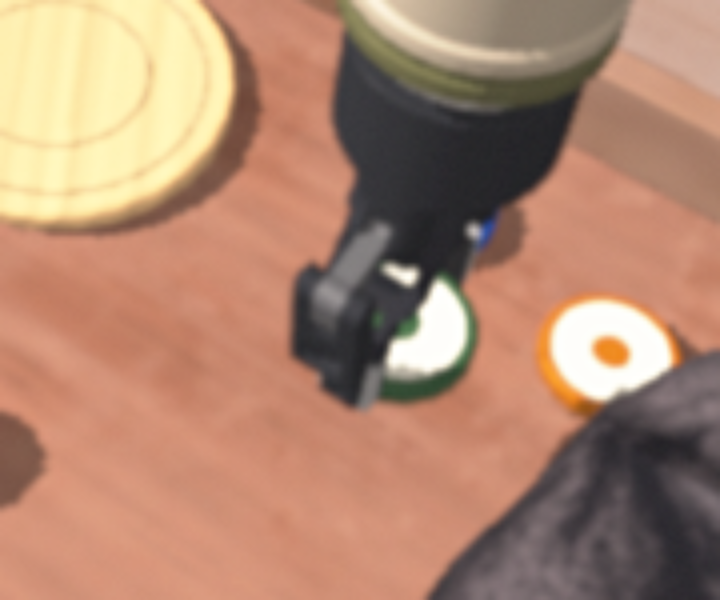

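The crop shows the coaster held level, clear of the table (dot near (405,325)). I carry it over the bat.

```bash
python3 -m jog '[{"grip":1,"slide":[1,0.5,0],"yaw":0},{"grip":1,"slide":[3,1,0],"yaw":0},{"grip":1,"slide":[4,1.5,0],"yaw":0},{"grip":1,"slide":[4,1.5,0],"yaw":0},{"grip":1,"slide":[4,1.5,0],"yaw":0},{"grip":1,"slide":[3.5,1.5,0],"yaw":0},{"grip":1,"slide":[2.6,0.5,0],"yaw":0},{"grip":1,"slide":[0,0,0],"yaw":0}]'
python3 -m jog '[{"grip":1,"slide":[0,0,2],"yaw":0},{"grip":1,"slide":[0,0,2],"yaw":0},{"grip":1,"slide":[0,0,1],"yaw":0},{"grip":1,"slide":[0,0,0],"yaw":0},{"grip":1,"slide":[0,0,0],"yaw":0},{"grip":1,"slide":[0,0,0],"yaw":0}]'
python3 - <<'E'
from h import *
print(shift((.5027,.182,.087)))
for n in("scene","top"):
    i=manip.camera(n);cv2.imwrite(f"pics/{n}3.png",i)
p=proj("scene",(.5027,.182,.014)).astype(int);q=proj("top",(.5027,.182,.014)).astype(int);print(p,q)
a=cv2.imread("pics/scene3.png")[p[1]-60:p[1]+60,p[0]-60:p[0]+60];b=cv2.imread("pics/top3.png")[q[1]-60:q[1]+60,q[0]-60:q[0]+60]
cv2.imwrite("pics/c3.png",cv2.resize(np.hstack([a,b]),None,fx=3.3,fy=3.3))
for n,pt in(("top",q),("scene",p)): print(n,fit("green_coaster",n,pt,.03,.014,.038))
E
```

```text
clock: 8.6
position: [0.5018, 0.1866, 0.1597]
ee_rot: [0.705, 0.71, -0.001, -0.0]
ft_force: [0.7, 0.2, -0.8]
grip_width: 0.683
grasp_force: 32.9
clock: 9.2
position: [0.5028, 0.1818, 0.1122]
ee_rot: [0.707, 0.707, 0.001, 0.0]
ft_force: [0.2, 0.1, -0.9]
grip_width: 0.679
grasp_force: 32.9
[ 0.02228677 -0.00844917  2.51848328]
[323 237] [300 227]
top None
scene (array([0.5074, 0.1762]), 515, 783)
```

View pics/c3.png

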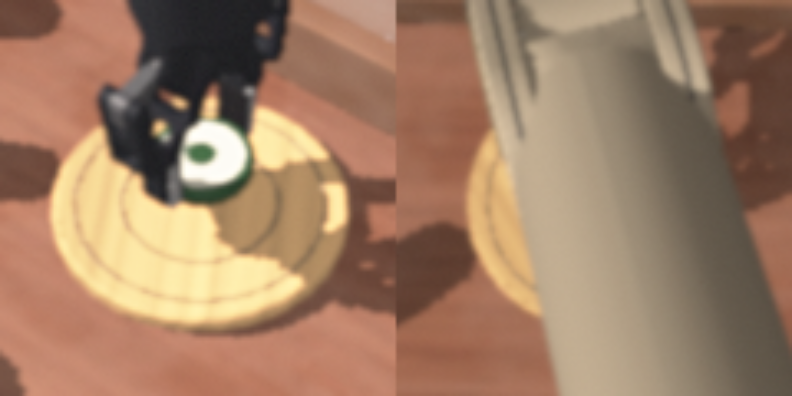

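The left half shows the coaster level over the inner ring (dot near (200,153) in the crop). The arm hides it in the top view. I lower until contact.

```bash
python3 -m jog '[{"grip":1,"slide":[0,0,1],"yaw":0},{"grip":1,"slide":[0,0,0.8],"yaw":0},{"grip":1,"slide":[0,0,0.4],"yaw":0},{"grip":1,"slide":[0,0,0],"yaw":0},{"grip":1,"slide":[0,0,0],"yaw":0}]'
python3 -m jog '[{"grip":1,"slide":[0,0,0.15],"yaw":0},{"grip":1,"slide":[0,0,0],"yaw":0}]'
python3 -m jog '[{"grip":1,"slide":[0,0,0.15],"yaw":0},{"grip":1,"slide":[0,0,0],"yaw":0}]'
```

```text
clock: 9.9
position: [0.5023, 0.1815, 0.0892]
ee_rot: [0.707, 0.707, -0.0, -0.0]
ft_force: [-0.4, -0.4, -1.2]
grip_width: 0.68
grasp_force: 32.9
clock: 10.1
position: [0.5024, 0.1816, 0.088]
ee_rot: [0.707, 0.707, 0.0, -0.0]
ft_force: [0.7, 1.1, -0.8]
grip_width: 0.681
grasp_force: 32.9
clock: 10.3
position: [0.5023, 0.1816, 0.0863]
ee_rot: [0.707, 0.707, 0.0, -0.0]
ft_force: [-0.1, 0.3, -0.6]
grip_width: 0.678
grasp_force: 32.9
```

```bash
python3 -m jog '[{"grip":1,"slide":[0,0,0.1],"yaw":0},{"grip":1,"slide":[0,0,0],"yaw":0}]'
python3 -m jog '[{"grip":1,"slide":[0,0,0.1],"yaw":0},{"grip":1,"slide":[0,0,0],"yaw":0}]'
python3 -m jog '[{"grip":1,"slide":[0,0,0.1],"yaw":0},{"grip":1,"slide":[0,0,0],"yaw":0}]'
```

```text
clock: 10.5
position: [0.5024, 0.1817, 0.0861]
ee_rot: [0.707, 0.707, 0.0, -0.0]
ft_force: [-5.3, -1.7, 10.3]
grip_width: 0.681
grasp_force: 33.8
clock: 10.7
position: [0.5024, 0.1816, 0.086]
ee_rot: [0.707, 0.707, 0.0, -0.001]
ft_force: [-9.9, -3.7, 24.1]
grip_width: 0.679
grasp_force: 34.8
clock: 10.9
position: [0.5025, 0.1816, 0.0859]
ee_rot: [0.707, 0.707, 0.0, -0.001]
ft_force: [-15.5, -6.1, 37.0]
grip_width: 0.683
grasp_force: 35.9
```

```bash
python3 -m jog '[{"grip":1,"slide":[0,0,-0.15],"yaw":0},{"grip":1,"slide":[0,0,-0.15],"yaw":0},{"grip":1,"slide":[0,0,0],"yaw":0}]' 20
python3 -m jog '[{"grip":0.2,"slide":[0,0,0],"yaw":0},{"grip":-0.4,"slide":[0,0,0],"yaw":0},{"grip":-0.6,"slide":[0,0,0],"yaw":0},{"grip":-0.8,"slide":[0,0,0],"yaw":0},{"grip":-0.8,"slide":[0,0,-1],"yaw":0},{"grip":-1,"slide":[0,0,-3],"yaw":0},{"grip":-1,"slide":[0,0,-5],"yaw":0},{"grip":-1,"slide":[0,0,-5],"yaw":0}]'
python3 -m jog '[{"grip":-1,"slide":[4.5,0.6,0],"yaw":0},{"grip":-1,"slide":[4.5,0.6,0],"yaw":0},{"grip":-1,"slide":[4.5,0.6,0],"yaw":0},{"grip":-1,"slide":[4.5,0.6,0],"yaw":0},{"grip":-1,"slide":[4.5,0.6,0],"yaw":0},{"grip":-1,"slide":[2.5,0,0],"yaw":0},{"grip":-1,"slide":[0,0,0],"yaw":0}]'
python3 - <<'E'
from h import *
for n in("scene","top"): cv2.imwrite(f"pics/{n}4.png",manip.camera(n))
p=proj("scene",(.5027,.182,.014)).astype(int);q=proj("top",(.5027,.182,.014)).astype(int)
for n,pt in(("top",q),("scene",p)): print(n,fit("green_coaster",n,pt,.03,.014,.014),fit("bat",n,pt,.085,.014))
for n,pt in(("top",(184,210)),("scene",(238,169))): print(n,fit("green_jar",n,pt,.025,.06))
a=cv2.imread("pics/scene4.png")[p[1]-60:p[1]+60,p[0]-60:p[0]+60];b=cv2.imread("pics/top4.png")[q[1]-60:q[1]+60,q[0]-60:q[0]+60]
cv2.imwrite("pics/c4.png",cv2.resize(np.hstack([a,b]),None,fx=3.3,fy=3.3))
print(shift((.5326,.4323,.19)),manip.get_obs()["joint_pos"])
E
```

```text
clock: 11.2
position: [0.5024, 0.1817, 0.0865]
ee_rot: [0.707, 0.707, 0.0, 0.0]
ft_force: [0.8, -0.5, -1.1]
grip_width: 0.681
grasp_force: 32.9
clock: 12.0
position: [0.5019, 0.1811, 0.2284]
ee_rot: [0.707, 0.707, -0.0, 0.0]
ft_force: [1.2, 2.0, 0.5]
grip_width: 1.001
grasp_force: 0.0
clock: 12.7
position: [0.5302, 0.4362, 0.2262]
ee_rot: [0.705, 0.709, 0.0, -0.001]
ft_force: [-0.6, 0.6, -0.2]
grip_width: 1.0
grasp_force: 0.0
top (array([0.5028, 0.18  ]), 626, 629) (array([0.5029, 0.1807]), 4075, 4771)
scene (array([0.5015, 0.1817]), 662, 760) (array([0.4997, 0.1812]), 4306, 5243)
top None
scene (array([0.5319, 0.4323]), 723, 806)
[0.15801905 0.02040564 3.69093867] [-1.06251283  0.53684314  0.45482008  1.40279347 -0.23868533  1.25595457
 -0.58989704]
```

View pics/c4.png

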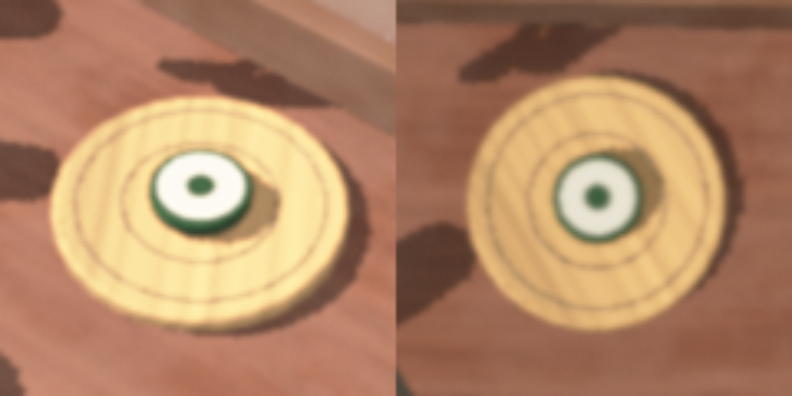

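The coaster lies flat, right side up, in the middle of the inner ring (dot at (598,196) in the right half); measured off-centre by about 1 mm. Now the jar.

```bash
python3 -m jog '[{"grip":-1,"slide":[0.15,0,2],"yaw":0},{"grip":-1,"slide":[0,0,2],"yaw":0},{"grip":-1,"slide":[0,0,2.5],"yaw":0},{"grip":-1,"slide":[0,0,0],"yaw":0},{"grip":-1,"slide":[0,0,0],"yaw":0}]'
python3 - <<'E'
from h import *
print(shift((.5324,.4323,.083)))
E
```

```text
clock: 13.6
position: [0.5322, 0.4328, 0.1619]
ee_rot: [0.707, 0.707, -0.0, 0.0]
ft_force: [-0.0, -0.0, 0.9]
grip_width: 1.001
grasp_force: 0.0
[-0.0519882   0.02504499  7.89201277]
```

```bash
python3 -m jog '[{"grip":-1,"slide":[-0.05,0,2],"yaw":0},{"grip":-1,"slide":[0,0,2],"yaw":0},{"grip":-1,"slide":[0,0,2],"yaw":0},{"grip":-1,"slide":[0,0,1.2],"yaw":0},{"grip":-1,"slide":[0,0,0.7],"yaw":0},{"grip":-1,"slide":[0,0,0],"yaw":0}]'
python3 -m jog '[{"grip":-0.4,"slide":[0,0,0],"yaw":0},{"grip":-0.2,"slide":[0,0,0],"yaw":0},{"grip":1,"slide":[0,0,0],"yaw":0},{"grip":1,"slide":[0,0,0],"yaw":0},{"grip":1,"slide":[0,0,0],"yaw":0},{"grip":1,"slide":[0,0,0],"yaw":0}]' 35
```

```text
clock: 14.2
position: [0.5321, 0.4326, 0.0825]
ee_rot: [0.707, 0.707, -0.0, -0.0]
ft_force: [0.4, 0.2, -0.1]
grip_width: 1.002
grasp_force: 0.0
clock: 14.8
position: [0.5325, 0.4329, 0.0836]
ee_rot: [0.707, 0.707, 0.001, -0.0]
ft_force: [-1.4, -0.6, 6.0]
grip_width: 0.563
grasp_force: 35.6
```

```bash
python3 -m jog '[{"grip":1,"slide":[0,0,-1],"yaw":0},{"grip":1,"slide":[0,0,-2],"yaw":0},{"grip":1,"slide":[0,0,-3],"yaw":0},{"grip":1,"slide":[0,0,-2],"yaw":0},{"grip":1,"slide":[-1,0,0],"yaw":0},{"grip":1,"slide":[-3,-0.5,0],"yaw":0},{"grip":1,"slide":[-4,-0.5,0],"yaw":0},{"grip":1,"slide":[-4,-0.5,0],"yaw":0}]'
python3 -m jog '[{"grip":1,"slide":[-4,-0.5,0],"yaw":0},{"grip":1,"slide":[-4,-0.5,0],"yaw":0},{"grip":1,"slide":[-3,-0.5,0],"yaw":0},{"grip":1,"slide":[-2,0,0],"yaw":0},{"grip":1,"slide":[0,0,0],"yaw":0},{"grip":1,"slide":[0,0,2],"yaw":0},{"grip":1,"slide":[0,0,0],"yaw":0},{"grip":1,"slide":[0,0,0],"yaw":0}]'
python3 - <<'E'
from h import *
print(shift((.5022,.181,.114)))
p=proj("scene",(.5022,.181,.06)).astype(int)
s=manip.camera("scene");cv2.imwrite("pics/c5.png",cv2.resize(s[p[1]-70:p[1]+80,p[0]-75:p[0]+75],None,fx=4,fy=4))
z=manip.get_obs()["position"][2]-.083
print(fit("green_jar","scene",proj("scene",(.5022,.181,z+.03)),.025,.06,z),z)
E
```

```text
clock: 15.6
position: [0.5162, 0.3105, 0.1613]
ee_rot: [0.707, 0.708, -0.001, -0.0]
ft_force: [0.8, -0.6, -1.3]
grip_width: 0.564
grasp_force: 36.5
clock: 16.4
position: [0.5018, 0.1828, 0.142]
ee_rot: [0.707, 0.708, -0.001, -0.0]
ft_force: [0.1, 0.4, -0.7]
grip_width: 0.56
grasp_force: 36.6
[-0.1773743   0.04787485  2.80056593]
(array([0.501 , 0.1707]), 546, 1130) 0.059509938575506946
```

View pics/c5.png

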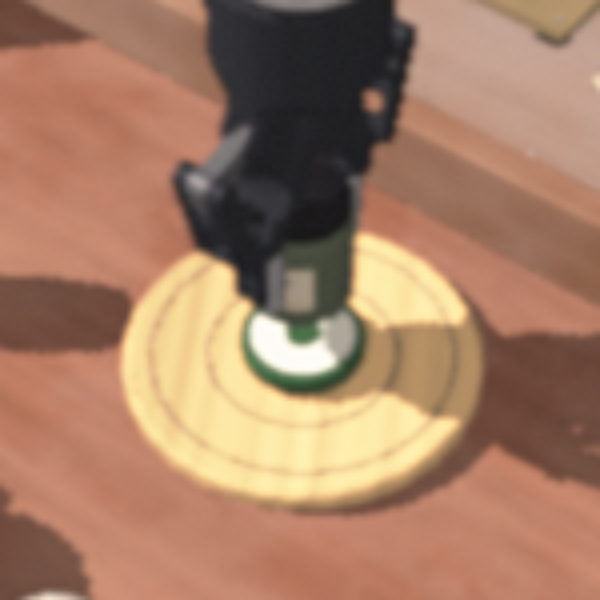

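The jar hangs upright just above the coaster (jar base near (310,315) in the crop, dot near (303,333)). I lower it slowly.

```bash
python3 -m jog '[{"grip":1,"slide":[-0.15,0.05,0.8],"yaw":0},{"grip":1,"slide":[0,0,0.8],"yaw":0},{"grip":1,"slide":[0,0,0.7],"yaw":0},{"grip":1,"slide":[0,0,0.4],"yaw":0},{"grip":1,"slide":[0,0,0],"yaw":0},{"grip":1,"slide":[0,0,0],"yaw":0}]'
python3 -m jog '[{"grip":1,"slide":[0,0,0.15],"yaw":0},{"grip":1,"slide":[0,0,0],"yaw":0}]'
python3 - <<'E'
from h import *
print(shift((.5022,.181,.111)))
E
```

```text
clock: 17.1
position: [0.5028, 0.1811, 0.1154]
ee_rot: [0.707, 0.707, -0.0, -0.0]
ft_force: [0.6, 0.0, -2.0]
grip_width: 0.562
grasp_force: 36.6
clock: 17.3
position: [0.5028, 0.1812, 0.114]
ee_rot: [0.707, 0.707, 0.0, -0.0]
ft_force: [0.1, -0.7, -1.9]
grip_width: 0.56
grasp_force: 36.7
[-0.01580773 -0.06122533  0.29516866]
```

```bash
python3 -m jog '[{"grip":1,"slide":[0,-0.05,0.1],"yaw":0},{"grip":1,"slide":[0,0,0.05],"yaw":0},{"grip":1,"slide":[0,0,0],"yaw":0}]'
python3 -m jog '[{"grip":1,"slide":[0,0,0.1],"yaw":0},{"grip":1,"slide":[0,0,0],"yaw":0}]'
```

```text
clock: 17.6
position: [0.5023, 0.1811, 0.1124]
ee_rot: [0.707, 0.707, 0.0, -0.0]
ft_force: [0.4, 0.4, -0.9]
grip_width: 0.564
grasp_force: 36.7
clock: 17.8
position: [0.5024, 0.1811, 0.1116]
ee_rot: [0.707, 0.707, 0.0, -0.0]
ft_force: [-0.2, -1.3, 0.7]
grip_width: 0.56
grasp_force: 37.0
```

```bash
python3 -m jog '[{"grip":1,"slide":[0,0,0.05],"yaw":0},{"grip":1,"slide":[0,0,0],"yaw":0}]'
```

```text
clock: 18.0
position: [0.5025, 0.181, 0.1115]
ee_rot: [0.707, 0.707, 0.0, -0.0]
ft_force: [-1.9, -1.4, 7.0]
grip_width: 0.564
grasp_force: 37.7
```

Contact. I ease off, open slowly, retract straight up, move aside and look.

```bash
python3 -m jog '[{"grip":1,"slide":[0,0,-0.05],"yaw":0},{"grip":1,"slide":[0,0,0],"yaw":0},{"grip":0.2,"slide":[0,0,0],"yaw":0},{"grip":-0.1,"slide":[0,0,0],"yaw":0},{"grip":-0.4,"slide":[0,0,0],"yaw":0},{"grip":-0.7,"slide":[0,0,0],"yaw":0},{"grip":-1,"slide":[0,0,0],"yaw":0},{"grip":-1,"slide":[0,0,0],"yaw":0}]' 20
python3 -m jog '[{"grip":-1,"slide":[0,0,-1],"yaw":0},{"grip":-1,"slide":[0,0,-2],"yaw":0},{"grip":-1,"slide":[0,0,-4],"yaw":0},{"grip":-1,"slide":[0,0,-4],"yaw":0},{"grip":-1,"slide":[0,0,-4],"yaw":0},{"grip":-1,"slide":[0,0,0],"yaw":0}]'
python3 -m jog '[{"grip":-1,"slide":[4.5,0,0],"yaw":0},{"grip":-1,"slide":[4.5,0,0],"yaw":0},{"grip":-1,"slide":[4.5,0,0],"yaw":0},{"grip":-1,"slide":[4.5,0,0],"yaw":0},{"grip":-1,"slide":[4.5,0,0],"yaw":0},{"grip":-1,"slide":[0,0,0],"yaw":0}]'
python3 - <<'E'
from h import *
for n in("scene","top"): cv2.imwrite(f"pics/{n}6.png",manip.camera(n))
for n in("top","scene"):
  pt=proj(n,(.5022,.181,.058)); print(n,fit("green_jar",n,pt,.025,.06,.028),fit("red_jar",n,proj(n,(.425,.345,.033)),.025,.066))
p=proj("scene",(.5027,.182,.04)).astype(int);q=proj("top",(.5027,.182,.04)).astype(int)
a=cv2.imread("pics/scene6.png")[p[1]-60:p[1]+60,p[0]-60:p[0]+60];b=cv2.imread("pics/top6.png")[q[1]-60:q[1]+60,q[0]-60:q[0]+60]
cv2.imwrite("pics/c6.png",cv2.resize(np.hstack([a,b]),None,fx=3.3,fy=3.3))
E
```

```text
clock: 18.8
position: [0.5023, 0.1812, 0.1113]
ee_rot: [0.707, 0.707, -0.0, -0.0]
ft_force: [-0.6, 0.4, 0.1]
grip_width: 0.994
grasp_force: 0.0
clock: 19.4
position: [0.5044, 0.1815, 0.2675]
ee_rot: [0.707, 0.707, 0.004, 0.001]
ft_force: [0.5, -0.6, -0.4]
grip_width: 1.001
grasp_force: 0.0
clock: 20.0
position: [0.499, 0.4132, 0.2601]
ee_rot: [0.704, 0.711, -0.0, -0.001]
ft_force: [-1.3, -0.2, -0.1]
grip_width: 0.999
grasp_force: 0.0
top (array([0.5012, 0.18  ]), 556, 569) None
scene None (array([0.4249, 0.3449]), 936, 1022)
```

View pics/c6.png

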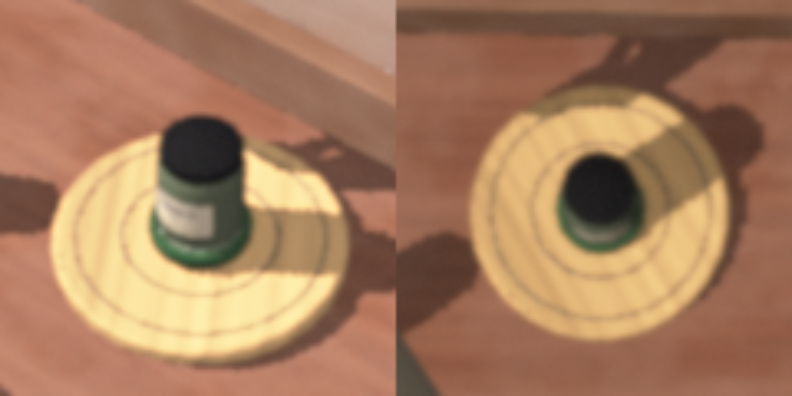

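The jar stands upright and centred on the coaster (lid near (200,150) in the left half), within about 1 mm, and the red jar has not moved. I hand in.

```bash
python3 -m jog '[{"grip":-1,"slide":[0,0,0],"yaw":0},{"grip":-1,"slide":[0,0,0],"yaw":0}]' | head -1; python3 -c "
from workcell import manip
print(manip.hand_in())"
```

```text
clock: 20.5
the job is handed in; nothing more can be done
None
```

I handed the job in at 20.5 s: the green coaster lies flat, right side up, in the middle of the bat's rings, the green jar stands upright on it (each about 1 mm off centre by camera), and the red jar has not moved.

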